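Load a bread tin into the deck oven with the oven rake

TASK

Take the oven rake off its rest and, touching the gold-coloured loaf tin with the rake only, press it flat against the guide rail out on the ledge, then feed it along the rail, always flat against it, until it is fully home against the oven's back stop. Lay the rake back in its rest, head pointing as before, then push the shutter fully down. Do not shift the blue tin in the oven or the other things on the worktop.

Things in the scene. Friction and masses are not known exactly. Their poses are not given: they have to be found in the camera images.
- oven: Compact dark-steel bread oven, fixed. Origin: on the worktop under the middle of the mouth; x points straight into the oven, y left as one looks in, z up. In mm in this frame: the mouth (plane x = 0) is open from y = -100 to 100, z = 24 to 125; housing up to z = 190, from y = -215 (knob column, not used) to 130; shutter channels at y = -112 and 112 stand out 14 in front, up to z = 240.
- ledge (a point): Middle of the steel loading ledge's front edge, at oven x = -165, y = 0, z = 24 mm. The ledge is level and runs from here to the mouth, y = -108 to 108; the stone deck inside goes on at the same height (z = 24) without a step. Axes as the oven's.
- guide_rail (a point): Point on the working (left-hand) face of the straight steel guide rail, in the mouth plane: oven x = 0, y = -92, z = 24 mm. The rail runs along the oven's x from -163 to 157 mm at the right of the ledge and deck, 8 mm thick, its top at z = 52 mm. Axes as the oven's.
- lane_home (a point): Where the loaf tin's origin must end: oven x = 95, y = -53, z = 24 mm (tin flat against the rail, its nose against the back stop, a 22 mm high bar across the deck with its face at oven x = 155 mm; the tin's rear is then 35 mm inside the mouth). Axes as the oven's.
- loaf_tin: Gold-coloured metal lidded loaf tin, a closed box 120 long (x) x 78 wide (y) x 66 high, 0.3 to 0.55 kg. Origin: centre of its underside; x along its length. It starts on the loading ledge, its nose 5 to 20 mm short of the mouth, 14 to 30 mm (at its middle) off the rail and up to 0.15 rad askew.
- blue_tin: Blue lidded loaf tin of the same size (120 x 78 x 66 mm, origin at the centre of its underside), loose, already in the left half of the oven, about 18 mm to the left of the lane that the other tin must take. It must not be shifted by more than 6 mm.
- rake: Wooden oven rake (push stick), 0.14 kg. Origin: on the handle's axis in the middle of a dark 44 mm band, where it is to be gripped; x points along the handle to the head, y across, z up. Handle 18 mm wide (y) and 22 mm high (z), from x = -100 to 143 mm. T-shaped head: a flat block from x = 143 to 157 mm, 60 mm wide (y = -30 to 30), from z = -30 to 14 mm. It starts lying level in its rest, head end roughly away from the robot.
- rake_head (a point): Middle of the flat front face of the rake's head: on the rake at x = 157, y = 0, z = -8 mm.
- rest: Steel rake rest, fixed: a plate 180 x 70 x 5 mm with two upright forks at x = -75 and 75 mm. Origin: centre of the plate's underside, on the worktop; x along the rake that lies in it. With the rake in it, the rake's origin is 47 mm above this origin, y = 0, x between -10 and 10 mm, same x direction. Fork prongs reach z = 48 mm, leave 25 mm at the bottom for the 18 mm handle and flare upward.
- shutter (a joint): Height of the oven's shutter above closed, in m: 0 is fully down, 0.10 fully up; starts near 0.09 to 0.10. It slides straight up and down in front of the mouth, stays where it is left (about 6 N of friction, weight 3.4 N), so it is pressed down from above with 3 to 5 N.
- shutter_handle (a point): Top of the middle of the shutter's handle, a dark wooden bar 16 mm thick and 160 mm long along the oven's y, standing 38 mm in front of the mouth plane, along the shutter's top edge. It moves with the shutter: 140 mm above the worktop when the shutter is fully down, about 235 mm when up.
- shaker_salt: White cone-shaped salt shaker with a red top, 57 x 94 mm high, at the right of the oven; origin at the centre of its underside. Leave alone.
- spice_yellow: Spice jar with a yellow cap, 43 x 112 mm high, at the right of the oven; origin at the centre of its underside. Leave alone.
- spice_navy: Spice jar with a navy cap, 46 x 85 mm high, at the right of the oven; origin at the centre of its underside. Leave alone.
- tin_2: Flat round food tin, 86 x 40 mm high, left of the oven; origin at the centre of its underside. Leave alone.
- serving_1: Steel serving spoon, 256 x 55 x 19 mm, lying near the front edge of the worktop, at the left; origin at the centre of its underside. Leave alone.

How it is judged (in metres and radians):
On the way, in this order (a step that is already met when the one before it is completed fails the run):
1. the rake is lifted clear of its rest (z of rake in the frame of rest above 0.08 m), for 0.1 s.
2. the tin lies flat against the guide rail (within 5 mm and 0.06 rad), still out on the ledge (y of loaf_tin in the frame of oven below -0.048 m and angle between the x axis of loaf_tin and the x axis of oven, either way round below 0.06 rad and x of loaf_tin in the frame of oven below -0.05 m), for 0.2 s.
3. half way into the mouth, flat against the rail, pushed by the rake (y of loaf_tin in the frame of oven below -0.048 m and angle between the x axis of loaf_tin and the x axis of oven, either way round below 0.06 rad and x of loaf_tin in the frame of oven between 0 and 0.06 m and contact force between rake and loaf_tin above 0.3 N), for 0.05 s.
4. the tin is fully home: within 7 mm of the back stop and flat against the rail (x of loaf_tin in the frame of oven above 0.088 m and y of loaf_tin in the frame of oven below -0.048 m and angle between the x axis of loaf_tin and the x axis of oven, either way round below 0.06 rad and z of loaf_tin in the frame of oven below 0.029 m and angle between loaf_tin's own z axis and vertical below 0.06 rad), for 0.2 s.
5. the rake lies back in its rest, released (z of rake in the frame of rest between 0.042 and 0.052 m and x of rake in the frame of rest between -0.03 and 0.03 m and y of rake in the frame of rest between -0.012 and 0.012 m and angle between the x axis of rake and the x axis of rest, either way round below 0.15 rad and x of rake_head in the frame of rest above 0.1 m and contact force between the fingers and rake below 0.2 N), for 0.2 s.
At the end, for the whole second after the job is handed in: Loaf tin level in the oven, within 7 mm of the back stop, 5 mm of the rail and 0.06 rad of parallel; rake at rest in its forks, head as before (30 mm along, 12 mm across, 5 mm in height, 0.15 rad); shutter within 5 mm of fully down; blue tin within 6 mm of its start; nothing held (all of step 4 and all of step 5 and value of joint shutter below 0.005 m and linear speed of each of loaf_tin, rake below 0.02 m/s and distance of blue_tin from where it was at the start of the episode below 0.006 m); the robot touches nothing.
It fails at once if the tin's nose is in the mouth while the tin is more than 8 mm off the rail or more than 0.09 rad askew (x of loaf_tin in the frame of oven above -0.055 m and (y of loaf_tin in the frame of oven above -0.045 m or angle between the x axis of loaf_tin and the x axis of oven, either way round above 0.09 rad)).
It fails at once if the gripper or arm pushes the loaf tin itself (contact force between any of the fingers, the arm and loaf_tin above 1 N).
It fails at once if the blue tin is shifted by more than 6 mm (distance of blue_tin from where it was at the start of the episode above 0.006 m).
It fails at once if something else on the worktop is moved by more than 30 mm (distance of any of shaker_salt, spice_yellow, spice_navy, tin_2, serving_1 from where it was at the start of the episode above 0.03 m).
It also fails if it takes over 67 s, if anything falls off the work surface, if the arm or the gripper's body presses on something with over 40 N, if the wrist force passes 120 N, or if a joint passes its speed limit or range.

ROBOT

A 6-joint arm with a two-finger parallel gripper is mounted at the origin on a cart in front of the work surface, level with it; the furniture and walls round the work are solid. World frame = base frame: x ahead of the robot, y to its left, z up, the work surface at z = 0. Lengths are in m, angles in degrees, forces in N, time in s.
With the tool pointing down it reaches from about 0.3 to 0.75 m from the base axis. Payload 8.5 kg.
Tool frame: the origin (TCP) lies on the centre line of the jaws, within the pads' length; the fingertips stand 17 mm ahead of it and the grasp point (between the pads) lies 2 mm behind it (env.tcp_to_tips is the distance from the TCP to the fingertips, in m); z points along the fingers, y is the line along which they close (so a half turn about z gives the same grasp; the last joint's range is limited). The gripper opens to 85 mm and grips with 20 to 120 N. Pads are 22 mm wide; open, the fingers measure 114 mm over their backs; the gripper's body (76 mm by 85 mm) begins 54 mm behind the grasp point. The pads swing forward as they close: fully open they stand 13 mm farther back than shut.
Start: joints at [-75.762, 21.807, 74.336, -0, 83.858, -12.336], TCP at [0.246, -0.492, 0.248] pointing down, gripper open.
Joint ranges: [-178.18, 178.18], [-50.72, 133.34], [12.68, 142.11], [-81.47, 261.47], [9.98, 163.14], [-165.26, 165.26]. Speed limits (degrees/s): [136.94, 136.94, 180, 180, 180, 180].

INTERFACE

Orientations are given as a 3x3 rotation matrix whose columns are the frame's x, y, z axes.
In Python, from rig import env gives the robot as it stands. The module is installed in compiled form; this text tells all that it offers.
- The arm moves only by the shell command python3 -m pendant 'ROWS' [FORCE]. ROWS is JSON, a list of rows, each a list of 7 numbers: the opening, from 0 (shut) to 1 (fully open), then the shift along the tool's x, y, z in m, then the turn, a rotation vector about the tool's x, y, z in rad. A call has 1 to 5 rows; each row is the pose to reach, as a shift and turn from the pose commanded when the call began, along the tool's axes at that moment; what a row does not reach only later rows make up. A row lasts 1/8 s, in which the tool goes at most 62.5 mm and 10.7 degrees, less where a joint would pass 70% of its speed; a pose out of reach is approached as far as the arm can. A call with a gripper value outside its range is refused whole. The fingers move at their own pace and stop on an object; FORCE is the grip in N (left out, the last holds). Time passes only in rows, so rows that repeat a pose let the fingers close. It gives the time, the measured TCP pose, the force, the opening and the grip force at its end, in the units of the state.
- env.observe(): the state, without advancing time (a new reading comes with each control period).
- env.get_image(name): name is "scene" or "side" or "wrist"; returns a dict with "image" (480x640x3 uint8, blue, green, red), "fx", "fy", "cx", "cy" (pixels), "pose" (4x4, takes a point from camera to world coordinates). Camera axes: x right, y up, looking along -z (the intrinsics and any distortion apply to the point x, -y, -z); pixel columns grow to the right and rows downward; lengths in m; the calibration is good to about 2 mm. A picture is of the moment at which its call begins. There is no depth.
- env.close_job(): hands the job in; it is judged then, once.
Trained networks look in the newest picture that a camera, given by its name, has taken for a name from the list of things; names that differ only in an ending like _2 or _b are one class to them, and where a whole thing is asked for, a point or a joint stands for the part that bears it (a point fixed in the world has none). Each returns a list of dicts, best first, with "conf" (0 to 1); they miss things now and then, are a little off and sometimes report something else, mostly with a low value. They report only what shows in the picture. A call takes as long as a camera call.
- env.find_in(camera, thing): "bbox" ([centre column, centre row, width, height] in pixels, round what is visible of it).
- env.trace(camera, thing): "mask" (480x640 bool, what is visible of it) and "bbox" ([centre column, centre row, width, height] in pixels, round what is visible of it).
- env.tip_of(camera, thing): "centre" ([column, row] in pixels: a listed point, or the origin of a listed thing).
The state is a dict: "time_s": time; "q": joint angles; "qvel": joint speeds; "joint_efforts": joint torques, N m; "position": TCP position; "tool_rot": TCP orientation; "ft_force": force on the tool from outside, world axes, zero at the start; "wrist_torque": the same for the moment, N m; "grip_width": finger opening in m; "gripper_force": force on a finger pad.
Only numpy, scipy, OpenCV 4.12 (cv2) and the standard library are available. Lean on these libraries where they do the work, as an engineer would, in place of code of your own. Each camera call takes 0.05 s, during which the arm holds its last target. There are 200 camera calls.

## Working session

There is one attempt and no reset: what is moved stays moved. The work goes in short steps, Python scripts to look and compute and a shell command to move; the robot and the scene stay as the last step left them, time stands still between calls to the robot, and variables do not carry over. Pictures are saved under pics/ and viewed, at most 13 in all, crops included, and the job is handed in when it is done.

```bash
mkdir -p pics; cat > h.py <<'E'
import numpy as np, cv2
from rig import env
def ray(im,px):
    x=(px[0]-im["cx"])/im["fx"]; y=(px[1]-im["cy"])/im["fy"]
    P=np.array(im["pose"]); d=P[:3,:3]@np.array([x,-y,-1.]); return P[:3,3],d
def onz(im,px,z):
    o,d=ray(im,px); return o+d*(z-o[2])/d[2]
def proj(im,p):
    P=np.array(im["pose"]); c=P[:3,:3].T@(np.array(p)-P[:3,3]); return np.array([im["cx"]+im["fx"]*c[0]/-c[2], im["cy"]-im["fy"]*c[1]/-c[2]])
def tri(obs):
    A=np.zeros((3,3));b=np.zeros(3)
    for im,px in obs:
        o,d=ray(im,px);d=d/np.linalg.norm(d);M=np.eye(3)-np.outer(d,d);A+=M;b+=M@o
    return np.linalg.solve(A,b)
E
python3 - <<'E'
from h import *
np.set_printoptions(precision=4,suppress=True)
ims={}
for c in("scene","side"):
    im=ims[c]=env.get_image(c); cv2.imwrite(f"pics/{c}0.png",im["image"])
    print(c,[k for k in im], np.array(im["pose"])[:3,3],im["fx"],im["cx"],im["cy"],{k:v for k,v in im.items() if k not in("image","pose")})
zs=dict(oven=0,ledge=.024,guide_rail=.024,lane_home=.024,loaf_tin=0.024,blue_tin=.024,rake=.047,rake_head=.039,rest=0,shutter_handle=.232)
for t,z in zs.items():
    obs=[]
    for c in ims:
        r=env.tip_of(c,t)
        for k in r[:2]: print(t,c,np.round(k["centre"],1),round(k["conf"],2),onz(ims[c],k["centre"],z))
        if r: obs.append((ims[c],r[0]["centre"]))
    if len(obs)==2: print("   tri",tri(obs))
print(env.observe())
E
```

```text
scene ['image', 'fx', 'fy', 'cx', 'cy', 'pose'] [-0.359  -0.0763  0.96  ] 498.8437967509148 320.0379730602572 245.00965032447505 {'fx': 498.8437967509148, 'fy': 498.8437967509148, 'cx': 320.0379730602572, 'cy': 245.00965032447505}
side ['image', 'fx', 'fy', 'cx', 'cy', 'pose'] [ 0.0529 -0.8954  0.9009] 493.00072909602216 320.9882561703094 243.55757164302068 {'fx': 493.00072909602216, 'fy': 493.00072909602216, 'cx': 320.9882561703094, 'cy': 243.55757164302068}
oven scene [271.7 254.7] 0.6 [0.6205 0.1379 0.    ]
oven scene [483.5 282.2] 0.38 [ 0.5658 -0.431   0.    ]
ledge side [335.2 236.1] 0.48 [0.6974 0.0917 0.024 ]
guide_rail scene [293.1 230.4] 0.95 [0.6999 0.0873 0.024 ]
guide_rail scene [236.9 242.1] 0.45 [0.6374 0.2364 0.024 ]
guide_rail side [337.4 237.2] 0.72 [0.7    0.0836 0.024 ]
   tri [0.7028 0.0877 0.0208]
lane_home scene [260.4 224.4] 0.82 [0.7178 0.1845 0.024 ]
lane_home side [326.8 216.6] 0.89 [0.7303 0.1921 0.024 ]
   tri [0.7247 0.1866 0.024 ]
loaf_tin scene [295.3 254.7] 0.79 [0.6015 0.0691 0.024 ]
loaf_tin side [313.  247.4] 0.88 [0.6133 0.0793 0.024 ]
   tri [0.6
[... 804 characters left out ...]
85.1] 0.72 [ 0.3342 -0.3417  0.232 ]
shutter_handle side [301.8 179.7] 0.6 [0.6049 0.1179 0.232 ]
   tri [0.6088 0.1234 0.2304]
{'time_s': 1.1, 'q': array([-75.7631,  21.8078,  74.3344,   0.0013,  83.8569, -12.3351]), 'qvel': array([-0.0607, -0.0153,  0.0636, -0.0182,  0.0293,  0.0101]), 'joint_efforts': array([  0.0007, -44.8341, -23.1463,  -0.0003,   0.0006,  -0.    ]), 'position': array([ 0.246 , -0.4919,  0.2483]), 'tool_rot': array([[ 0.8944,  0.4473,  0.    ],
       [ 0.4473, -0.8944, -0.    ],
       [ 0.    ,  0.    , -1.    ]]), 'ft_force': array([ 0.0036, -0.2128, -1.2692]), 'wrist_torque': array([-0.0021, -0.027 , -0.0446]), 'gripper_force': 0.0, 'grip_width': 0.0855315678605754}
```

View pics/scene0.png

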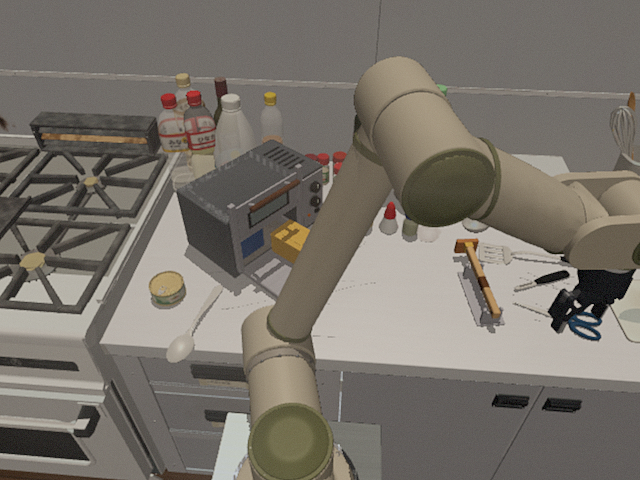

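View pics/side0.png

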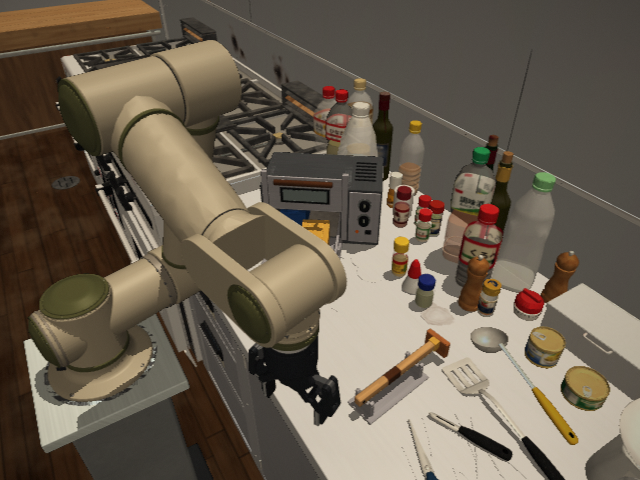

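The oven stands left of centre, mouth facing the robot's lower right. The gold tin is on the ledge at about (293,240) in scene. The rake lies in its rest from about (497,316) to its head at (466,245). I'll go above the rake for a close look.

```bash
python3 -m pendant '[[1,0.06,0.01,0,0,0,0.07],[1,0.115,0.02,0,0,0,0.14],[1,0.17,0.03,0,0,0,0.21],[1,0.225,0.04,0,0,0,0.28],[1,0.265,0.045,0,0,0,0.32]]' 40
cat > look.py <<'E'
import sys
from h import *
np.set_printoptions(precision=4,suppress=True)
zs=dict(rake=.047,rake_head=.039,rest=0,oven=0,ledge=.024,guide_rail=.024,lane_home=.024,loaf_tin=0.024,blue_tin=.024,shutter_handle=.235)
im=env.get_image("wrist"); cv2.imwrite(f"pics/{sys.argv[1]}.png",im["image"]); print(np.array(im["pose"]))
for t in sys.argv[2:]:
    for k in env.tip_of("wrist",t)[:2]: print(t,np.round(k["centre"],1),round(k["conf"],2),onz(im,k["centre"],zs[t]))
    if t in("rake","loaf_tin"):
        r=env.trace("wrist",t)
        if r:
            m=r[0]["mask"]; np.save(f"{t}.npy",m); print(t,"mask",m.sum(),cv2.minAreaRect(np.argwhere(m)[:,::-1].astype(np.float32)))
s=env.observe();print(s["time_s"],s["position"],s["q"],s["tool_rot"])
E
python3 look.py w1 rake rake_head rest
```

```text
time_s: 1.72
position: [0.5053, -0.4125, 0.2481]
tool_rot: [[0.99, 0.143, 0.0], [0.143, -0.99, 0.0], [0.0, -0.0, -1.0]]
ft_force: [-0.7, -0.7, -0.0]
grip_width: 0.0854
gripper_force: 0.0
[[ 0.1428  0.9361  0.3214  0.5895]
 [-0.9898  0.1352  0.046  -0.4007]
 [-0.0004 -0.3246  0.9458  0.3743]
 [ 0.      0.      0.      1.    ]]
rake [313.7 198.5] 0.79 [ 0.5177 -0.4114  0.047 ]
rake mask 8314 ((313.4999694824219, 151.99996948242188), (82.99998474121094, 303.99993896484375), 0.0)
rake_head [313.7   3.6] 0.88 [ 0.6704 -0.3893  0.039 ]
rest [316.2 192.5] 0.94 [ 0.514  -0.4145  0.    ]
1.975 [ 0.5028 -0.4137  0.2482] [-49.8407  32.3654  56.3471  -0.015   91.3074  31.9082] [[ 0.9896  0.1435 -0.0004]
 [ 0.1435 -0.9896  0.0001]
 [-0.0004 -0.0002 -1.    ]]
```

View pics/w1.png

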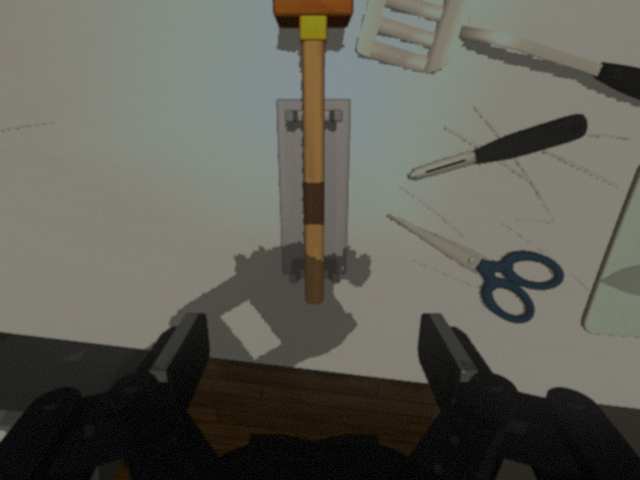

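```bash
python3 - <<'E'
from h import *
m=np.load("rake.npy")
for r in range(0,304,25):
    c=np.flatnonzero(m[r]); print(r,c.min(),c.max())
E
```

```text
0 272 354
25 278 348
50 302 324
75 302 325
100 303 324
125 303 324
150 302 324
175 304 325
200 304 325
225 304 323
250 305 323
275 305 323
300 305 322
```

The rake lies straight up the image: dark band at (313,203), head at the top edge, aligned with the tool. The band lies between the forks. Descend and grip.

```bash
python3 -m pendant '[[1,0.013,0,0.06,0,0,0],[1,0.013,0,0.12,0,0,0],[1,0.013,0,0.17,0,0,0],[1,0.013,0,0.203,0,0,0],[1,0.013,0,0.203,0,0,0]]' 80
python3 -m pendant '[[0,0,0,0,0,0,0],[0,0,0,0,0,0,0],[0,0,0,0,0,0,0],[0,0,0,0,0,0,0],[0,0,0,0,0,0,0]]' 80
```

```text
time_s: 2.6
position: [0.5142, -0.4117, 0.0434]
tool_rot: [[0.99, 0.142, -0.003], [0.142, -0.99, 0.004], [-0.003, -0.004, -1.0]]
ft_force: [0.1, -0.0, 0.7]
grip_width: 0.0854
gripper_force: 0.0
time_s: 3.22
position: [0.5163, -0.4119, 0.0462]
tool_rot: [[0.99, 0.143, 0.001], [0.143, -0.99, -0.001], [0.001, 0.001, -1.0]]
ft_force: [-1.1, 0.6, 6.4]
grip_width: 0.0168
gripper_force: 78.7
```

```bash
python3 -m pendant '[[0,0,0,-0.03,0,0,0],[0,0,0,-0.09,0,0,0],[0,0,0,-0.15,0,0,0],[0,0,0,-0.21,0,0,0],[0,0,0,-0.255,0,0,0]]' 80
python3 -m pendant '[[0,0.007,-0.048,0,0,0,-0.08],[0,0.014,-0.096,0,0,0,-0.16],[0,0.021,-0.144,0,0,0,-0.24],[0,0.028,-0.192,0,0,0,-0.32],[0,0.035,-0.24,0,0,0,-0.408]]'
python3 -m pendant '[[0,0.025,-0.041,0,0,0,-0.08],[0,0.05,-0.082,0,0,0,-0.16],[0,0.075,-0.124,0,0,0,-0.24],[0,0.1,-0.166,0,0,0,-0.32],[0,0.127,-0.207,0,0,0,-0.408]]'
python3 look.py w2 oven ledge guide_rail lane_home loaf_tin blue_tin shutter_handle rake_head rake
```

```text
time_s: 3.85
position: [0.5159, -0.4115, 0.303]
tool_rot: [[0.99, 0.143, 0.001], [0.143, -0.99, -0.001], [0.001, 0.002, -1.0]]
ft_force: [1.0, -0.6, -2.1]
grip_width: 0.0166
gripper_force: 78.1
time_s: 4.47
position: [0.5159, -0.1675, 0.3001]
tool_rot: [[0.85, 0.527, -0.001], [0.527, -0.85, 0.0], [-0.0, -0.001, -1.0]]
ft_force: [1.3, -0.5, -1.9]
grip_width: 0.0167
gripper_force: 78.3
time_s: 5.1
position: [0.5155, 0.0753, 0.3002]
tool_rot: [[0.571, 0.821, -0.0], [0.821, -0.571, -0.0], [-0.0, -0.0, -1.0]]
ft_force: [0.5, 0.5, -2.0]
grip_width: 0.0168
gripper_force: 78.3
[[ 0.8206  0.5404  0.1858  0.5646]
 [-0.5715  0.7761  0.2667  0.144 ]
 [-0.0001 -0.325   0.9457  0.4264]
 [ 0.      0.      0.      1.    ]]
oven [360.4  76. ] 0.85 [0.6269 0.1461 0.    ]
oven [416.7 119.2] 0.72 [0.6543 0.0741 0.    ]
ledge [351.2 233.6] 0.8 [0.5258 0.0122 0.024 ]
guide_rail [457.9  81.4] 0.73 [0.7011 0.0859 0.024 ]
guide_rail [314.  343.2] 0.63 [ 0.4071 -0.0839  0.024 ]
loaf_tin [389.6 152.2] 0.82 [0.609  0.0654 0.024 ]
loaf_tin [ 98.3 108.4] 0.54 [0.3863 0.2739 0.024 ]
loaf_tin mask 9740 ((405.60906982421875, 153.86788940429688), (99.72953033447266, 139.6343231201172), 2.2311747074127197)
blue_tin [ 98.2 110.2] 0.57 [0.385  0.2727 0.024 ]
shutter_handle [416.4 117.1] 0.57 [0.6052 0.1136 0.235 ]
rake [386.8 151.5] 0.74 [0.6045 0.0721 0.047 ]
rake [315.1 340.4] 0.61 [ 0.4194 -0.0684  0.047 ]
rake mask 23415 ((312.0, 220.0), (440.0, 64.0), 90.0)
5.7 [0.516  0.0731 0.3003] [-4.967  16.9861 73.0059 -0.0012 90.0117 30.1035] [[ 0.5746  0.8184 -0.0001]
 [ 0.8184 -0.5746 -0.    ]
 [-0.0001 -0.     -1.    ]]
```

View pics/w2.png

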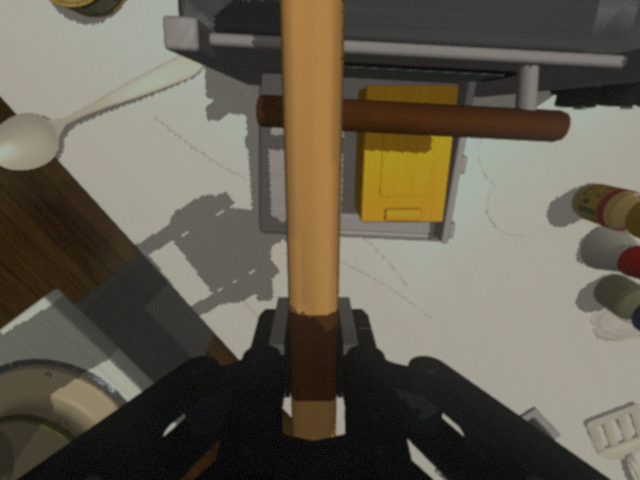

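The tin's lid is seen from (365,86) to (443,222), with the rail right of it from (465,83) to (447,240). The ledge's front edge runs (262,234)-(440,240) and the shutter bar (257,110)-(567,124). I'll compute the frames from these edges.

```bash
cat > f.py <<'E'
from h import *
np.set_printoptions(precision=4,suppress=True)
im=env.get_image("wrist")
def seg(n,a,b,z,off=0):
    A,B=onz(im,a,z),onz(im,b,z); d=B-A; print(n,A[:2],B[:2],"len",np.linalg.norm(d),"ang",np.degrees(np.arctan2(d[1],d[0]))+off)
seg("bar",(257,110),(567,124),.232,90)
seg("ledge front",(262,234),(440,240),.024,90)
seg("rail top",(447,238),(465,83),.052)
m=np.load("loaf_tin.npy").astype(np.uint8)
c,_=cv2.findContours(m,cv2.RETR_EXTERNAL,cv2.CHAIN_APPROX_NONE); c=max(c,key=len)
print(cv2.approxPolyDP(c,4,True)[:,0].tolist())
seg("tin rear",(361,217),(443,222),.090,90)
seg("tin L",(361,217),(365,86),.090); seg("tin R",(443,222),(459,86),.090)
big=cv2.resize(im["image"][60:260,230:490],(780,600),interpolation=cv2.INTER_CUBIC); cv2.imwrite("pics/w2c.png",cv2.convertScaleAbs(big,alpha=1.4))
E
python3 f.py
```

```text
bar [0.5435 0.1589] [0.6669 0.0642] len 0.15563061516544877 ang 52.4809763450884
ledge front [0.4424 0.0683] [ 0.6057 -0.0553] len 0.20488103735433327 ang 52.88673676217674
rail top [ 0.6102 -0.0439] [0.6971 0.082 ] len 0.15300247117545582 ang 55.359233957665275
[[358, 132], [354, 205], [360, 221], [442, 221], [453, 138]]
tin rear [0.5492 0.0401] [ 0.6102 -0.0087] len 0.0780513360956121 ang 51.319012478389965
tin L [0.5492 0.0401] [0.6137 0.1344] len 0.11424635584627217 ang 55.642406614265575
tin R [ 0.6102 -0.0087] [0.6785 0.0888] len 0.11914798516414773 ang 54.98042504636273
```

View pics/w2c.png

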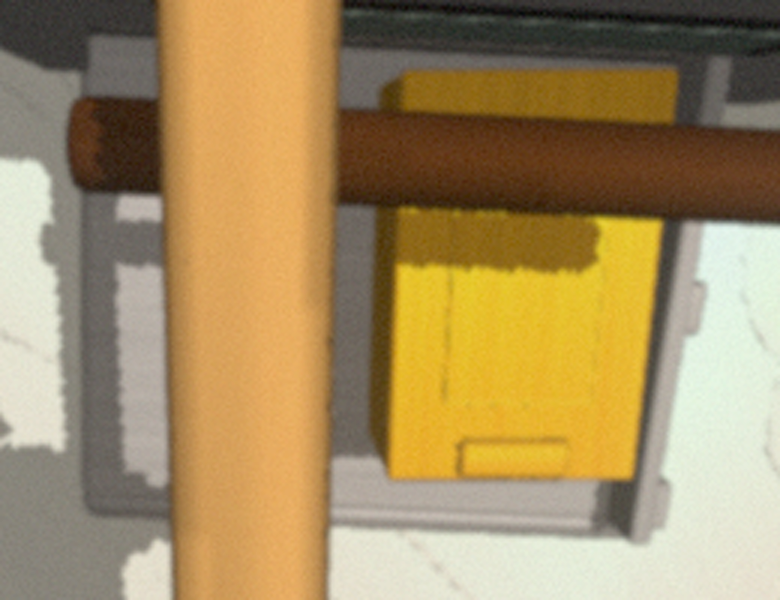

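```bash
cat > f2.py <<'E'
from h import *
np.set_printoptions(precision=4,suppress=True)
im=env.get_image("wrist")
def P(p): return (230+p[0]/3, 60+p[1]/3)
def seg(n,a,b,z,off=0):
    A,B=onz(im,P(a),z),onz(im,P(b),z); d=B-A; print(n,A[:2],B[:2],"len",np.linalg.norm(d),"ang",np.degrees(np.arctan2(d[1],d[0]))+off)
seg("bar top edge",(345,110),(780,128),.222,90)
seg("bar bot edge",(345,203),(780,220),.222,90)
seg("ledge front",(90,513),(600,528),.024,90)
seg("ledge left",(83,490),(90,40),.024)
seg("rail outer",(648,540),(730,60),.052)
seg("rail inner",(632,538),(707,60),.052)
seg("rail base",(600,510),(690,80),.024)
seg("tin rear",(392,478),(632,480),.090,90)
seg("tin L",(392,478),(408,72),.090); seg("tin R",(632,480),(677,70),.090)
seg("tin front",(408,72),(677,70),.090,90)
# edge-based: sub-pixel bar/ledge lines from the gradient
g=cv2.GaussianBlur(im["image"].mean(2).astype(np.float32),(0,0),1)
gy=cv2.Sobel(g,cv2.CV_32F,0,1)
def edge(cols,r0,r1,sgn,n,z):
    pts=[]
    for c in cols:
        e=sgn*gy[:,c]; r=int(r0(c)) ; k=np.argmax(e[r:r+r1])+r; pts.append(onz(im,(c,k),z))
    l=cv2.fitLine(np.array(pts)[:,:2].astype(np.float32),cv2.DIST_HUBER,0,.001,.001).ravel(); print(n,np.degrees(np.arctan2(l[1],l[0]))+90, l[2:])
edge(range(350,550,3),lambda c:95+(c-345)*.042-3,10,-1,"bar top",.222)
edge(range(345,550,3),lambda c:126+(c-345)*.042-3,12,1,"bar bottom",.222)
edge(range(350,425,3),lambda c:230,12,-1,"ledge front",.024)
edge(range(365,440,3),lambda c:214,12,-1,"tin rear",.09)
E
python3 f2.py
```

```text
bar top edge [0.5835 0.139 ] [0.6435 0.0933] len 0.07542424955588019 ang 52.73190315100026
bar bot edge [0.5751 0.1262] [0.6367 0.0794] len 0.07737436339217961 ang 52.798684310304395
ledge front [0.4427 0.0726] [ 0.5987 -0.0443] len 0.19495121306318858 ang 53.16487340644057
ledge left [0.4461 0.0814] [0.5437 0.2031] len 0.15606982921833817 ang 51.29039602359418
rail outer [ 0.6082 -0.0451] [0.7047 0.08  ] len 0.15800715691253855 ang 52.37055155819877
rail inner [ 0.6039 -0.0412] [0.6988 0.0841] len 0.15719696395106567 ang 52.850909332728364
rail base [ 0.6023 -0.0379] [0.7013 0.0775] len 0.15210514789224397 ang 49.38939239132062
tin rear [0.5477 0.0384] [ 0.6093 -0.0056] len 0.0756904701408825 ang 54.4391373365625
tin L [0.5477 0.0384] [0.6152 0.1354] len 0.11808020568557082 ang 55.153021194283795
tin R [ 0.6093 -0.0056] [0.6772 0.0925] len 0.1192615464992106 ang 55.30047917562183
tin front [0.6152 0.1354] [0.6772 0.0925] len 0.07537803601110982 ang 55.33384878539892
bar top 52.03255 [0.6266 0.1063]
bar bottom 52.29481 [0.6181 0.0927]
ledge front 52.51638 [ 0.5588 -0.0129]
tin rear 52.298347 [0.5832 0.0159]
```

```bash
python3 -m pendant '[[0,0.009,-0.028,0,0,0,0.16],[0,0.018,-0.056,0,0,0,0.32],[0,0.027,-0.084,0,0,0,0.48],[0,0.036,-0.112,0,0,0,0.64],[0,0.044,-0.1415,0,0,0,0.8]]'
python3 -m pendant '[[0,0,0,0,0,0,0.16],[0,0,0,0,0,0,0.32],[0,0,0,0,0,0,0.48],[0,0,0,0,0,0,0.64],[0,0,0,0,0,0,0.811]]'
cat > o.py <<'E'
import sys
from h import *
np.set_printoptions(precision=4,suppress=True)
O=np.array([.628,.1426]);a=np.radians(52.6);R=np.array([[np.cos(a),-np.sin(a)],[np.sin(a),np.cos(a)]])
s=env.observe();p=s["position"];T=s["tool_rot"]
hd=p[:2]+T[:2,0]*.157
print("t",s["time_s"],"tcp",p,"oven",R.T@(p[:2]-O),"headface oven",R.T@(hd-O),"ang-oven",np.degrees(np.arctan2(T[1,0],T[0,0]))-52.6,"F oven",R.T@s["ft_force"][:2],s["ft_force"][2],"grip",s["grip_width"],"q6",s["q"][5])
E
python3 o.py
```

```text
time_s: 6.42
position: [0.4247, 0.1915, 0.3004]
tool_rot: [[0.988, 0.154, 0.0], [0.154, -0.988, 0.0], [0.0, -0.0, -1.0]]
ft_force: [0.5, -0.4, -0.9]
grip_width: 0.017
gripper_force: 78.5
time_s: 7.05
position: [0.4253, 0.1909, 0.3004]
tool_rot: [[0.792, -0.611, 0.0], [-0.611, -0.792, 0.0], [-0.0, -0.0, -1.0]]
ft_force: [-0.2, 0.3, -1.6]
grip_width: 0.0169
gripper_force: 78.5
t 7.05 tcp [0.4253 0.1909 0.3004] oven [-0.0848  0.1904] headface oven [-0.0855  0.0334] ang-oven -90.23800811868472 F oven [0.1695 0.3212] -1.5595349437634667 grip 0.016938317535008997 q6 137.20102837590616
```

```bash
python3 -m pendant '[[0,-0.005,0,0.06,0,0,0],[0,-0.005,0,0.12,0,0,0],[0,-0.005,0,0.18,0,0,0],[0,-0.005,0,0.23,0,0,0],[0,-0.005,0,0.24,0,0,0]]'
python3 -m pendant '[[0,0.01,0,0,0,0,0],[0,0.02,0,0,0,0,0],[0,0.02,0,0,0,0,0]]'
python3 - <<'E'
from h import *
for c in("scene","side"):
    im=env.get_image(c); cv2.imwrite(f"pics/{c}1.png",im["image"])
s=cv2.imread("pics/scene1.png")[150:350,150:410]; d=cv2.imread("pics/side1.png")[150:350,220:480]
cv2.imwrite("pics/c1.png",cv2.resize(np.hstack([s,d]),(800,308),interpolation=cv2.INTER_CUBIC))
E
python3 o.py
```

```text
time_s: 7.68
position: [0.4202, 0.1937, 0.0584]
tool_rot: [[0.795, -0.606, -0.005], [-0.606, -0.795, -0.001], [-0.003, 0.004, -1.0]]
ft_force: [0.9, -0.2, -1.0]
grip_width: 0.0164
gripper_force: 78.4
time_s: 8.05
position: [0.4387, 0.1814, 0.0617]
tool_rot: [[0.795, -0.607, 0.003], [-0.607, -0.795, 0.0], [0.002, -0.002, -1.0]]
ft_force: [-0.0, 0.1, -1.7]
grip_width: 0.017
gripper_force: 78.4
t 8.15 tcp [0.4376 0.1817 0.0611] oven [-0.0846  0.175 ] headface oven [-0.0844  0.018 ] ang-oven -89.93904400071489 F oven [ 0.5651 -0.3823] -1.5436421941159697 grip 0.01653417186578663 q6 135.5251917463311
```

View pics/c1.png

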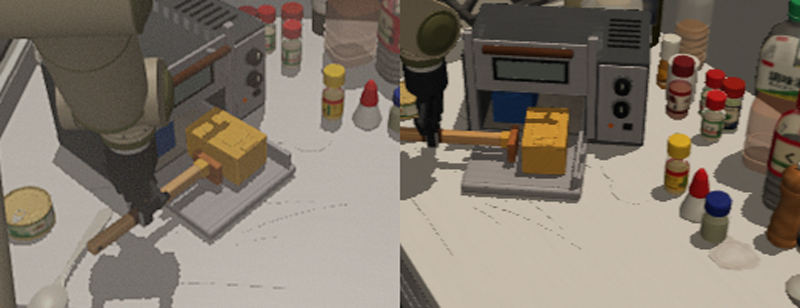

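The rake head (scene crop 212,165) stands just beside the tin's left face, level, and touches nothing else. Press now.

```bash
python3 -m pendant '[[0,0.005,0,0,0,0,0],[0,0.01,0,0,0,0,0],[0,0.015,0,0,0,0,0],[0,0.02,0,0,0,0,0],[0,0.024,0,0,0,0,0]]'
python3 -m pendant '[[0,0.002,0,0,0,0,0],[0,0.004,0,0,0,0,0],[0,0.005,0,0,0,0,0]]'; python3 o.py
python3 -m pendant '[[0,0.0015,0,0,0,0,0],[0,0.003,0,0,0,0,0],[0,0.003,0,0,0,0,0]]'; python3 o.py
```

```text
time_s: 8.78
position: [0.4563, 0.1671, 0.0602]
tool_rot: [[0.795, -0.606, -0.001], [-0.606, -0.795, 0.0], [-0.0, 0.0, -1.0]]
ft_force: [-2.9, 1.6, -1.1]
grip_width: 0.0168
gripper_force: 78.6
time_s: 9.15
position: [0.4602, 0.1642, 0.0603]
tool_rot: [[0.795, -0.606, -0.0], [-0.606, -0.795, 0.0], [-0.0, 0.0, -1.0]]
ft_force: [-1.9, 1.2, -0.7]
grip_width: 0.0168
gripper_force: 78.6
t 9.15 tcp [0.4602 0.1642 0.0603] oven [-0.0848  0.1464] headface oven [-0.0845 -0.0106] ang-oven -89.916126089796 F oven [-0.1855  2.2428] -0.6803101825228871 grip 0.016812275131110672 q6 133.03114740108032
time_s: 9.52
position: [0.4626, 0.1625, 0.0603]
tool_rot: [[0.795, -0.606, -0.0], [-0.606, -0.795, 0.0], [-0.0, -0.0, -1.0]]
ft_force: [-1.7, 2.5, -1.4]
grip_width: 0.0167
gripper_force: 78.6
t 9.525 tcp [0.4626 0.1625 0.0603] oven [-0.0847  0.1435] headface oven [-0.0844 -0.0135] ang-oven -89.91446848507965 F oven [0.9469 2.8454] -1.4186761305795745 grip 0.016731417179247535 q6 132.7860308826628
```

Pushing force is still only sliding friction; continue until it rises.

```bash
python3 -m pendant '[[0,0.001,0,0,0,0,0],[0,0.002,0,0,0,0,0],[0,0.002,0,0,0,0,0]]'; python3 o.py
python3 -m pendant '[[0,0.001,0,0,0,0,0],[0,0.002,0,0,0,0,0],[0,0.002,0,0,0,0,0]]'; python3 o.py
```

```text
time_s: 9.9
position: [0.4625, 0.1623, 0.0601]
tool_rot: [[0.795, -0.606, -0.004], [-0.606, -0.795, 0.002], [-0.004, 0.001, -1.0]]
ft_force: [-9.1, 10.1, 1.7]
grip_width: 0.0168
gripper_force: 79.0
t 9.9 tcp [0.4625 0.1623 0.0601] oven [-0.0849  0.1434] headface oven [-0.0847 -0.0136] ang-oven -89.89890968429107 F oven [ 2.4549 13.3405] 1.7030622999415814 grip 0.01684996648270531 q6 132.61694977822222
time_s: 10.28
position: [0.4623, 0.162, 0.0599]
tool_rot: [[0.796, -0.606, -0.007], [-0.606, -0.796, 0.003], [-0.008, 0.002, -1.0]]
ft_force: [-15.1, 16.9, 4.3]
grip_width: 0.017
gripper_force: 79.5
t 10.275 tcp [0.4623 0.162  0.0599] oven [-0.0852  0.1434] headface oven [-0.0849 -0.0136] ang-oven -89.88235166332638 F oven [ 4.2443 22.2196] 4.273438894728137 grip 0.017013431477121314 q6 132.4466257169376
```

The tin is hard against the rail: the face stopped at y = -13.6 mm, and -14 was expected. Retract, lift and swing behind it.

```bash
python3 -m pendant '[[0,-0.01,0,0,0,0,0],[0,-0.03,0,0,0,0,0],[0,-0.054,0,0,0,0,0],[0,-0.054,0,-0.05,0,0,0],[0,-0.054,0,-0.11,0,0,0]]'
python3 -m pendant '[[0,0.02,0.02,0,0,0,-0.16],[0,0.045,0.043,0,0,0,-0.32],[0,0.07,0.067,0,0,0,-0.48],[0,0.097,0.092,0,0,0,-0.64],[0,0.123,0.116,0,0,0,-0.79]]'
python3 -m pendant '[[0,0.001,0.034,0,0,0,-0.16],[0,0.002,0.068,0,0,0,-0.32],[0,0.003,0.102,0,0,0,-0.48],[0,0.004,0.136,0,0,0,-0.64],[0,0.004,0.169,0,0,0,-0.78]]'
python3 o.py
```

```text
time_s: 10.9
position: [0.4217, 0.193, 0.1712]
tool_rot: [[0.796, -0.606, -0.002], [-0.606, -0.796, -0.001], [-0.001, 0.002, -1.0]]
ft_force: [1.9, 0.1, -1.3]
grip_width: 0.017
gripper_force: 78.6
time_s: 11.52
position: [0.4501, 0.0251, 0.1704]
tool_rot: [[0.99, 0.143, 0.0], [0.143, -0.99, -0.0], [0.0, 0.001, -1.0]]
ft_force: [0.8, 0.2, -1.7]
grip_width: 0.0166
gripper_force: 78.6
time_s: 12.15
position: [0.4776, -0.1416, 0.1703]
tool_rot: [[0.603, 0.798, 0.0], [0.798, -0.603, -0.001], [-0.0, 0.001, -1.0]]
ft_force: [0.9, 0.2, -1.6]
grip_width: 0.0164
gripper_force: 78.6
t 12.15 tcp [ 0.4776 -0.1416  0.1703] oven [-0.3171 -0.0532] headface oven [-0.1601 -0.0523] ang-oven 0.3176201504231315 F oven [ 0.6716 -0.5834] -1.630499160066271 grip 0.0164423787979606 q6 6.946978180784095
```

```bash
python3 -m pendant '[[0,-0.005,0,0.05,0,0,0.003],[0,-0.005,0,0.09,0,0,0.003],[0,-0.005,0,0.11,0,0,0.003],[0,-0.005,0,0.11,0,0,0.003]]'
python3 o.py
python3 - <<'E'
from h import *
im=env.get_image("wrist")["image"]; d=env.get_image("side")["image"][150:350,220:480]; s=env.get_image("scene")["image"][150:350,220:480]
cv2.imwrite("pics/c2.png",np.vstack([np.hstack([cv2.resize(s,(400,300)),cv2.resize(d,(400,300))]),np.hstack([cv2.resize(im,(400,300)),np.zeros((300,400,3),np.uint8)])]))
E
```

```text
time_s: 12.65
position: [0.474, -0.1442, 0.0594]
tool_rot: [[0.609, 0.793, -0.002], [0.793, -0.609, 0.001], [-0.001, -0.003, -1.0]]
ft_force: [0.1, -0.3, -1.5]
grip_width: 0.0167
gripper_force: 78.6
t 12.65 tcp [ 0.474  -0.1442  0.0594] oven [-0.3214 -0.0519] headface oven [-0.1644 -0.0522] ang-oven -0.11687589823642242 F oven [-0.1172 -0.2653] -1.4689505972684178 grip 0.01672745634049747 q6 6.90049978698244
```

View pics/c2.png

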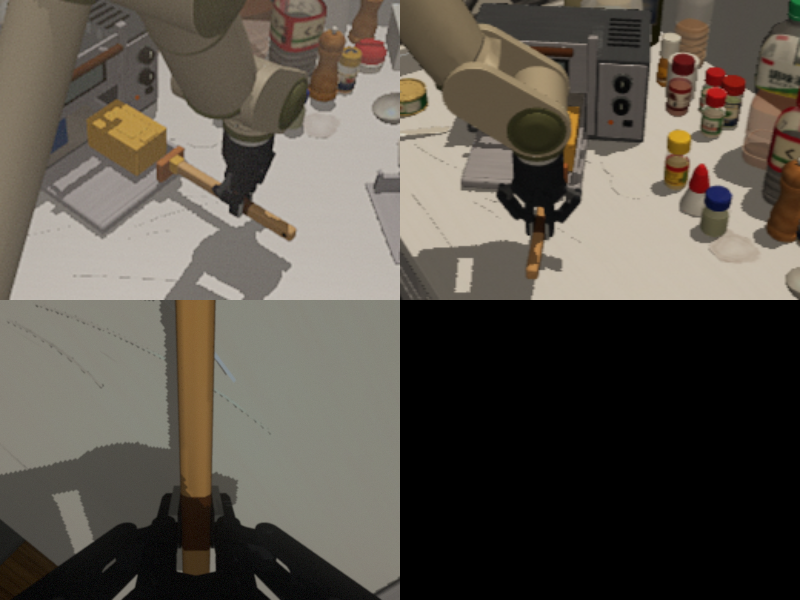

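The rake is aligned behind the tin with a straight handle in the grip, and the tin sits along the rail. Feed it in.

```bash
python3 -m pendant '[[0,0.01,0,0,0,0,0],[0,0.02,0,0,0,0,0],[0,0.03,0,0,0,0,0],[0,0.036,0,0,0,0,0],[0,0.042,0.0005,0,0,0,0]]'; python3 o.py
python3 -m pendant '[[0,0.007,0,0,0,0,0],[0,0.014,0,0,0,0,0],[0,0.021,0.0005,0,0,0,0],[0,0.028,0.0005,0,0,0,0],[0,0.035,0.001,0,0,0,0]]'; python3 o.py
```

```text
time_s: 13.42
position: [0.5007, -0.1116, 0.0603]
tool_rot: [[0.609, 0.793, -0.001], [0.793, -0.609, -0.0], [-0.001, -0.001, -1.0]]
ft_force: [-2.8, -2.4, -0.2]
grip_width: 0.0168
gripper_force: 78.8
t 13.425 tcp [ 0.5007 -0.1116  0.0603] oven [-0.2793 -0.0532] headface oven [-0.1223 -0.0535] ang-oven -0.10152163697487993 F oven [-3.5788  0.7958] -0.2458031337954485 grip 0.01677441526847579 q6 11.725044434328366
time_s: 14.05
position: [0.523, -0.0843, 0.0602]
tool_rot: [[0.609, 0.793, -0.0], [0.793, -0.609, 0.0], [-0.0, -0.0, -1.0]]
ft_force: [-3.6, -0.6, -1.0]
grip_width: 0.0168
gripper_force: 78.8
t 14.05 tcp [ 0.523  -0.0843  0.0602] oven [-0.244  -0.0544] headface oven [-0.087  -0.0547] ang-oven -0.12524144268656556 F oven [-2.625   2.4917] -0.9813430555076228 grip 0.016773796711131436 q6 15.5514801829334
```

```bash
python3 -m pendant '[[0,0.008,0,0,0,0,0],[0,0.016,0,0,0,0,0],[0,0.024,0,0,0,0,0],[0,0.032,0,0,0,0,0],[0,0.04,0,0,0,0,0]]'; python3 o.py
python3 -m pendant '[[0,0.008,0,0,0,0,0],[0,0.016,0,0,0,0,0],[0,0.024,0,0,0,0,0],[0,0.032,0,0,0,0,0],[0,0.04,0,0,0,0,0]]'; python3 o.py
```

```text
time_s: 14.68
position: [0.5475, -0.0526, 0.0603]
tool_rot: [[0.609, 0.793, 0.0], [0.793, -0.609, 0.0], [0.0, 0.0, -1.0]]
ft_force: [-3.0, -1.9, -1.5]
grip_width: 0.0167
gripper_force: 78.7
t 14.675 tcp [ 0.5475 -0.0526  0.0603] oven [-0.2039 -0.0546] headface oven [-0.047 -0.055] ang-oven -0.1293346569698386 F oven [-3.3234  1.2411] -1.479502023305077 grip 0.01672541221248111 q6 19.70567276936458
time_s: 15.3
position: [0.5719, -0.0209, 0.0603]
tool_rot: [[0.609, 0.793, 0.0], [0.793, -0.609, 0.0], [0.0, 0.0, -1.0]]
ft_force: [-3.1, -1.1, -0.5]
grip_width: 0.0171
gripper_force: 78.7
t 15.3 tcp [ 0.5719 -0.0209  0.0603] oven [-0.164  -0.0547] headface oven [-0.007  -0.0551] ang-oven -0.13025177107741115 F oven [-2.7329  1.7968] -0.4715418140038059 grip 0.017104236621979973 q6 23.58736959478648
```

```bash
python3 -m pendant '[[0,0.008,0,0,0,0,0],[0,0.016,0,0,0,0,0],[0,0.024,0,0,0,0,0],[0,0.031,0,0,0,0,0],[0,0.036,0,0,0,0,0]]'; python3 o.py
python3 -m pendant '[[0,0.002,0,0,0,0,0],[0,0.004,0,0,0,0,0],[0,0.006,0,0,0,0,0],[0,0.006,0,0,0,0,0]]'; python3 o.py
```

```text
time_s: 15.92
position: [0.5937, 0.0076, 0.0603]
tool_rot: [[0.609, 0.793, 0.0], [0.793, -0.609, -0.0], [0.0, 0.0, -1.0]]
ft_force: [-2.1, -1.2, -1.7]
grip_width: 0.0166
gripper_force: 78.7
t 15.925 tcp [0.5937 0.0076 0.0603] oven [-0.1281 -0.0548] headface oven [ 0.0289 -0.0551] ang-oven -0.12245077587997599 F oven [-2.2306  0.9888] -1.72242480572028 grip 0.016580061336860574 q6 26.841936836563068
time_s: 16.42
position: [0.5973, 0.0121, 0.0604]
tool_rot: [[0.609, 0.793, 0.0], [0.793, -0.609, 0.0], [0.0, 0.0, -1.0]]
ft_force: [-1.1, -0.2, -1.5]
grip_width: 0.0173
gripper_force: 78.6
t 16.425 tcp [0.5973 0.0121 0.0604] oven [-0.1223 -0.0548] headface oven [ 0.0347 -0.0552] ang-oven -0.1320949092942456 F oven [-0.7842  0.7742] -1.5309786323354588 grip 0.01725859352686798 q6 27.337540668918994
```

```bash
python3 -m pendant '[[0,0.001,0,0,0,0,0],[0,0.002,0,0,0,0,0],[0,0.002,0,0,0,0,0]]'; python3 o.py
python3 -m pendant '[[0,0.001,0,0,0,0,0],[0,0.002,0,0,0,0,0],[0,0.002,0,0,0,0,0]]'; python3 o.py
```

```text
time_s: 16.8
position: [0.5979, 0.0132, 0.0602]
tool_rot: [[0.609, 0.793, -0.001], [0.793, -0.609, -0.001], [-0.001, -0.001, -1.0]]
ft_force: [-6.0, -3.8, -0.8]
grip_width: 0.0172
gripper_force: 78.8
t 16.8 tcp [0.5979 0.0132 0.0602] oven [-0.1211 -0.0547] headface oven [ 0.0359 -0.0551] ang-oven -0.1340766024895501 F oven [-6.6669  2.4642] -0.7705152653149804 grip 0.017162401268796843 q6 27.512073704229557
time_s: 17.18
position: [0.5978, 0.0134, 0.0601]
tool_rot: [[0.609, 0.793, -0.005], [0.793, -0.609, -0.003], [-0.005, -0.002, -1.0]]
ft_force: [-11.5, -11.9, 2.4]
grip_width: 0.0168
gripper_force: 79.3
t 17.175 tcp [0.5978 0.0134 0.0601] oven [-0.121  -0.0545] headface oven [ 0.036  -0.0549] ang-oven -0.14762086926545948 F oven [-16.3876   1.8908] 2.3845487302046213 grip 0.016832884862600577 q6 27.6877250466675
```

The tin is home: the face stopped at 36 mm and the force rose. Withdraw and return the rake.

```bash
python3 -m pendant '[[0,-0.01,0,0,0,0,0],[0,-0.05,0,0,0,0,0],[0,-0.1,0,0,0,0,0],[0,-0.15,0,0,0,0,0],[0,-0.2,0,0,0,0,0]]'
python3 -m pendant '[[0,-0.02,0,-0.05,0,0,0],[0,-0.02,0,-0.1,0,0,0],[0,-0.02,0,-0.14,0,0,0],[0,-0.02,0,-0.14,0,0,0]]'
python3 - <<'E'
from h import *
np.set_printoptions(precision=4,suppress=True)
s=env.observe();T=s["tool_rot"];d=np.array([.516,-.4118,.20])-s["position"];print(s["position"],T.T@d,"turn",np.arctan2(T[1,0],T[0,0])-np.radians(8.25))
im=env.get_image("scene");cv2.imwrite("pics/s3.png",im["image"]);ims=env.get_image("side")
for c,i in(("scene",im),("side",ims)):
    for k in env.tip_of(c,"loaf_tin")[:1]: print(c,k["conf"],onz(i,k["centre"],.024))
a=np.hstack([cv2.resize(x["image"][120:320,170:430],(400,308)) for x in(im,ims)]);cv2.imwrite("pics/c3.png",a)
E
```

```text
time_s: 17.8
position: [0.4772, -0.1447, 0.0607]
tool_rot: [[0.609, 0.793, 0.002], [0.793, -0.609, -0.001], [0.001, 0.002, -1.0]]
ft_force: [1.0, -0.9, -2.5]
grip_width: 0.0169
gripper_force: 78.7
time_s: 18.3
position: [0.4667, -0.1599, 0.2032]
tool_rot: [[0.609, 0.793, 0.007], [0.793, -0.609, -0.004], [0.001, 0.008, -1.0]]
ft_force: [-0.0, -0.4, -2.6]
grip_width: 0.0168
gripper_force: 78.8
[ 0.4667 -0.1599  0.2032] [-0.1697  0.1925  0.0045] turn 0.771669037072614
scene 0.57 [0.7212 0.1812 0.024 ]
side 0.45 [0.7263 0.1965 0.024 ]
```

View pics/c3.png

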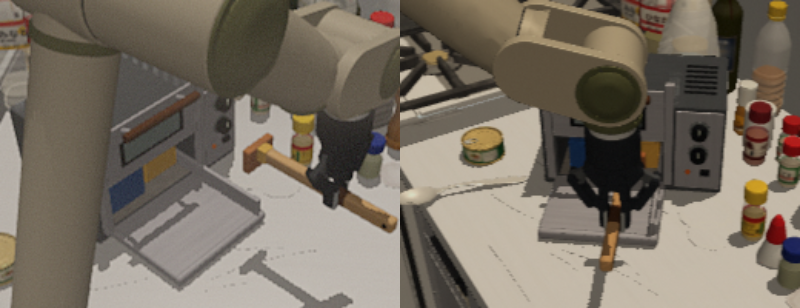

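The gold tin is inside beside the blue one, with the ledge empty and the rake held straight. Now to the rest.

```bash
python3 -m pendant '[[0,-0.034,0.038,0,0,0,0.155],[0,-0.068,0.077,0,0,0,0.31],[0,-0.102,0.116,0,0,0,0.465],[0,-0.136,0.154,0,0,0,0.62],[0,-0.17,0.1925,0,0,0,0.772]]'
python3 -m pendant '[[0,0,0,0,0,0,0],[0,0,0,0,0,0,0]]'; python3 look.py w4 rest rake rake_head
```

```text
time_s: 19.12
position: [0.5146, -0.4128, 0.1984]
tool_rot: [[0.99, 0.138, -0.002], [0.138, -0.99, 0.002], [-0.001, -0.002, -1.0]]
ft_force: [0.1, 0.3, -1.2]
grip_width: 0.0169
gripper_force: 78.8
time_s: 19.38
position: [0.5145, -0.4107, 0.1988]
tool_rot: [[0.99, 0.144, -0.002], [0.144, -0.99, 0.002], [-0.001, -0.003, -1.0]]
ft_force: [-0.2, 1.1, -1.2]
grip_width: 0.0169
gripper_force: 78.8
[[ 0.1442  0.9354  0.3229  0.5988]
 [-0.9895  0.1373  0.0443 -0.3991]
 [-0.0029 -0.3259  0.9454  0.3249]
 [ 0.      0.      0.      1.    ]]
rake [312.7 341.3] 0.7 [ 0.4109 -0.4252  0.047 ]
rake mask 23412 ((312.0, 220.0), (440.0, 64.0), 90.0)
19.625 [ 0.5148 -0.4105  0.2006] [-48.8509  34.759   59.7504   0.0044  85.4869  32.838 ] [[ 0.9895  0.1445  0.0001]
 [ 0.1445 -0.9895  0.    ]
 [ 0.0001  0.     -1.    ]]
```

View pics/w4.png

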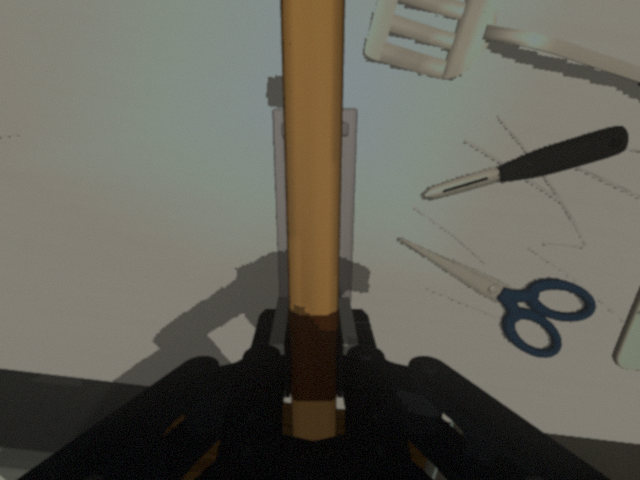

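The rake lies over the rest, centred between its plate edges (275 and 355). Lower it with a 1.5 mm lateral correction.

```bash
python3 -m pendant '[[0,0.001,0.0015,0.05,0,0,0],[0,0.001,0.0015,0.1,0,0,0],[0,0.001,0.0015,0.125,0,0,0],[0,0.001,0.0015,0.145,0,0,0],[0,0.001,0.0015,0.153,0,0,0]]'
python3 -m pendant '[[0,0,0,0.001,0,0,0],[0,0,0,0.001,0,0,0]]'
```

```text
time_s: 20.25
position: [0.5157, -0.412, 0.0465]
tool_rot: [[0.99, 0.144, -0.001], [0.144, -0.99, 0.001], [-0.001, -0.001, -1.0]]
ft_force: [0.0, -0.4, -1.3]
grip_width: 0.0163
gripper_force: 78.8
time_s: 20.5
position: [0.5161, -0.4129, 0.0471]
tool_rot: [[0.99, 0.143, 0.001], [0.143, -0.99, -0.001], [0.001, 0.001, -1.0]]
ft_force: [-0.3, -0.4, -1.7]
grip_width: 0.0169
gripper_force: 79.0
```

```bash
python3 -m pendant '[[0,0,0,0.001,0,0,0],[0,0,0,0.001,0,0,0]]'
python3 -m pendant '[[1,0,0,0,0,0,0],[1,0,0,0,0,0,0],[1,0,0,0,0,0,0],[1,0,0,0,0,0,0],[1,0,0,0,0,0,0]]'
python3 -m pendant '[[1,0,0,-0.03,0,0,0],[1,0,0,-0.08,0,0,0],[1,0,0,-0.14,0,0,0],[1,0,0,-0.2,0,0,0],[1,0,0,-0.2,0,0,0]]'
python3 look.py w5 rest rake rake_head
```

```text
time_s: 20.75
position: [0.5161, -0.4129, 0.0463]
tool_rot: [[0.99, 0.143, 0.001], [0.143, -0.99, -0.001], [0.001, 0.001, -1.0]]
ft_force: [-0.6, 1.5, 4.6]
grip_width: 0.0167
gripper_force: 79.5
time_s: 21.38
position: [0.5158, -0.4127, 0.0453]
tool_rot: [[0.99, 0.143, -0.0], [0.143, -0.99, 0.0], [-0.0, -0.0, -1.0]]
ft_force: [0.3, -0.0, -0.3]
grip_width: 0.0853
gripper_force: 0.0
time_s: 22.0
position: [0.5168, -0.4136, 0.251]
tool_rot: [[0.99, 0.143, 0.007], [0.144, -0.99, -0.008], [0.006, 0.009, -1.0]]
ft_force: [-0.2, -0.5, -1.4]
grip_width: 0.0851
gripper_force: 0.0
[[ 0.1434  0.9383  0.3148  0.6001]
 [-0.9896  0.1332  0.0538 -0.4007]
 [ 0.0085 -0.3193  0.9476  0.3777]
 [ 0.      0.      0.      1.    ]]
rest [308.9 204.8] 0.73 [ 0.5127 -0.4121  0.    ]
rake [310.4 211.4] 0.78 [ 0.5176 -0.4129  0.047 ]
rake mask 7848 ((307.1573791503906, 164.1331329345703), (78.06439208984375, 297.720458984375), 1.1457629203796387)
rake_head [308.1  21.5] 0.7 [ 0.6712 -0.3892  0.039 ]
22.25 [ 0.5155 -0.4124  0.2435] [-48.9105  33.5768  54.8931  -0.      91.721   32.8516] [[ 0.9897  0.1433 -0.0022]
 [ 0.1433 -0.9897  0.0025]
 [-0.0018 -0.0028 -1.    ]]
```

View pics/w5.png

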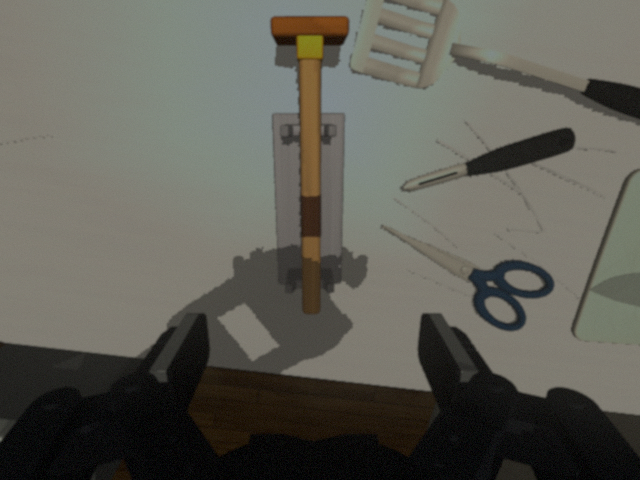

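The rake lies in the forks as at the start, head up the image, band at (311,215). Next the shutter: shut the fingers and go above the handle.

```bash
python3 -m pendant '[[0,0.016,-0.05,-0.03,0,0,-0.077],[0,0.032,-0.1,-0.058,0,0,-0.155],[0,0.048,-0.15,-0.058,0,0,-0.232],[0,0.064,-0.2,-0.058,0,0,-0.31],[0,0.08,-0.25,-0.058,0,0,-0.387]]' 40
python3 -m pendant '[[0,0.035,-0.041,0,0,0,-0.077],[0,0.07,-0.082,0,0,0,-0.155],[0,0.105,-0.123,0,0,0,-0.232],[0,0.14,-0.164,0,0,0,-0.31],[0,0.173,-0.206,0,0,0,-0.387]]'
python3 -m pendant '[[0,0,0,0,0,0,0],[0,0,0,0,0,0,0]]'
python3 o.py; python3 look.py w6 shutter_handle
```

```text
time_s: 22.88
position: [0.5591, -0.1521, 0.3021]
tool_rot: [[0.861, 0.508, -0.002], [0.508, -0.861, 0.001], [-0.001, -0.002, -1.0]]
ft_force: [0.3, -0.2, 0.2]
grip_width: 0.0
gripper_force: 0.0
time_s: 23.5
position: [0.6041, 0.1132, 0.302]
tool_rot: [[0.606, 0.796, -0.002], [0.796, -0.606, -0.0], [-0.001, -0.002, -1.0]]
ft_force: [-0.1, -0.6, -0.3]
grip_width: -0.0003
gripper_force: 0.0
time_s: 23.75
position: [0.604, 0.1111, 0.3023]
tool_rot: [[0.608, 0.794, -0.002], [0.794, -0.608, -0.0], [-0.001, -0.001, -1.0]]
ft_force: [0.4, -0.3, 0.2]
grip_width: -0.0
gripper_force: 0.0
t 23.75 tcp [0.604  0.1111 0.3023] oven [-0.0396 -0.0001] headface oven [ 0.1174 -0.0002] ang-oven -0.03548668683955469 F oven [-0.0363 -0.4972] 0.18067803354251838 grip -1.4539172601768098e-05 q6 36.83125154726143
[[ 0.794   0.5744  0.1989  0.6564]
 [-0.6079  0.7508  0.2583  0.1776]
 [-0.0009 -0.326   0.9454  0.4284]
 [ 0.      0.      0.      1.    ]]
shutter_handle [313.6 260.5] 0.93 [0.6085 0.115  0.235 ]
23.85 [0.6041 0.1103 0.3029] [-0.6835 26.9337 57.0335 -0.0099 96.0846 36.8324] [[ 0.609   0.7932 -0.0009]
 [ 0.7932 -0.609  -0.0002]
 [-0.0007 -0.0006 -1.    ]]
```

```bash
python3 -m pendant '[[0,0.003,0,0.02,0,0,0],[0,0.003,0,0.04,0,0,0],[0,0.003,0,0.048,0,0,0],[0,0.003,0,0.056,0,0,0],[0,0.003,0,0.064,0,0,0]]'
python3 -m pendant '[[0,0,0,0.008,0,0,0],[0,0,0,0.016,0,0,0],[0,0,0,0.024,0,0,0],[0,0,0,0.032,0,0,0]]'
```

```text
time_s: 24.48
position: [0.6062, 0.1132, 0.2398]
tool_rot: [[0.608, 0.794, 0.001], [0.794, -0.608, -0.001], [0.0, 0.002, -1.0]]
ft_force: [-0.6, -3.0, 3.3]
grip_width: -0.0003
gripper_force: 1.6
time_s: 24.98
position: [0.6061, 0.1138, 0.2069]
tool_rot: [[0.608, 0.794, 0.001], [0.794, -0.608, 0.0], [0.0, 0.0, -1.0]]
ft_force: [0.7, -2.1, 2.2]
grip_width: 0.0003
gripper_force: 1.5
```

Contact and the shutter is moving with 2–3 N; continue to TCP z ≈ 0.157.

```bash
python3 -m pendant '[[0,0,0,0.008,0,0,0],[0,0,0,0.016,0,0,0],[0,0,0,0.024,0,0,0],[0,0,0,0.032,0,0,0],[0,0,0,0.04,0,0,0]]'
python3 -m pendant '[[0,0,0,0.003,0,0,0],[0,0,0,0.006,0,0,0],[0,0,0,0.009,0,0,0],[0,0,0,0.01,0,0,0]]'
```

```text
time_s: 25.6
position: [0.606, 0.1138, 0.1668]
tool_rot: [[0.608, 0.794, 0.0], [0.794, -0.608, 0.0], [0.0, 0.0, -1.0]]
ft_force: [2.3, -1.8, 2.9]
grip_width: -0.0001
gripper_force: 1.5
time_s: 26.1
position: [0.6058, 0.1139, 0.1572]
tool_rot: [[0.608, 0.794, -0.0], [0.794, -0.608, 0.0], [-0.0, -0.0, -1.0]]
ft_force: [0.1, 0.2, 2.0]
grip_width: -0.0002
gripper_force: 1.3
```

```bash
python3 -m pendant '[[0,0,0,0.001,0,0,0],[0,0,0,0.002,0,0,0],[0,0,0,0.002,0,0,0]]'
python3 -m pendant '[[0,0,0,0.001,0,0,0],[0,0,0,0.002,0,0,0],[0,0,0,0.002,0,0,0]]'
```

```text
time_s: 26.48
position: [0.6058, 0.1139, 0.1568]
tool_rot: [[0.607, 0.794, 0.001], [0.794, -0.607, -0.0], [0.001, 0.001, -1.0]]
ft_force: [-4.5, 0.6, 12.1]
grip_width: 0.0002
gripper_force: 5.9
time_s: 26.85
position: [0.6059, 0.1139, 0.1566]
tool_rot: [[0.607, 0.794, 0.003], [0.794, -0.607, -0.0], [0.002, 0.002, -1.0]]
ft_force: [-8.1, -0.8, 23.8]
grip_width: 0.0
gripper_force: 11.6
```

Fully down, since the force rises against the stop at TCP 0.157. Lift off, back away, check and hand in.

```bash
python3 -m pendant '[[0,0,0,-0.02,0,0,0],[0,0,0,-0.07,0,0,0],[0,0,0,-0.12,0,0,0],[0,-0.05,0,-0.14,0,0,0],[0,-0.1,0,-0.14,0,0,0]]'
python3 -m pendant '[[0,-0.06,0,0,0,0,0],[0,-0.12,0,0,0,0,0],[0,-0.18,0.03,0,0,0,0],[0,-0.2,0.05,0,0,0,0],[0,-0.2,0.05,0,0,0,0]]'
python3 - <<'E'
from h import *
np.set_printoptions(precision=4,suppress=True)
i,j=env.get_image("scene"),env.get_image("side")
a,b=env.tip_of("scene","shutter_handle"),env.tip_of("side","shutter_handle")
for n,im,r in(("scene",i,a),("side",j,b)): print(n,[(k["conf"],onz(im,k["centre"],.14)) for k in r[:1]])
for n,im in(("scene",i),("side",j)): print(n,"rake",[(k["conf"],onz(im,k["centre"],.047)) for k in env.tip_of(n,"rake")[:1]])
cv2.imwrite("pics/c7.png",np.hstack([cv2.resize(x["image"],(400,300)) for x in(i,j)]))
E
```

```text
time_s: 27.48
position: [0.5446, 0.0338, 0.2945]
tool_rot: [[0.607, 0.795, 0.003], [0.795, -0.607, -0.0], [0.001, 0.002, -1.0]]
ft_force: [0.9, -0.1, -1.0]
grip_width: 0.0
gripper_force: 0.0
time_s: 28.1
position: [0.4631, -0.1566, 0.2928]
tool_rot: [[0.61, 0.792, -0.001], [0.792, -0.61, 0.001], [0.0, -0.001, -1.0]]
ft_force: [0.2, 0.2, -0.5]
grip_width: -0.0001
gripper_force: 0.0
scene [(0.56, array([0.5935, 0.1181, 0.14  ]))]
side [(0.87, array([0.6126, 0.1239, 0.14  ]))]
scene rake []
side rake [(0.95, array([ 0.5107, -0.4122,  0.047 ]))]
```

View pics/c7.png

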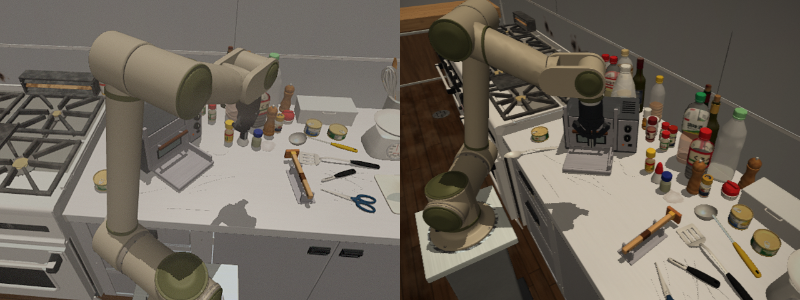

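The shutter is closed, the rake is in its rest, everything else is in place and the robot is clear.

```bash
python3 -c "
from rig import env
print(env.close_job())"
```

```text
the job is handed in; nothing more can be done
None
```

Job handed in after about 28 s of robot time: the loaf tin was pressed against the rail and fed home to the back stop, the rake is back in its rest head as before, and the shutter is fully down; no verdict was returned.

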